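# Tray change on the parts rack

## Robot

A 7-joint arm with a two-finger parallel gripper is mounted at the origin on a cart in front of the work surface, level with it; the furniture and walls round the work are solid. World frame = base frame: x ahead of the robot, y to its left, z up, the work surface at z = 0. Lengths are in m, angles in rad, forces in N, time in s.
With the tool pointing down it reaches from about 0.425 to 0.875 m from the base axis. Payload 4.7 kg.
Tool frame: the origin (TCP) lies between the finger pads; the fingertips stand 17 mm ahead of it and the grasp point (between the pads) lies 2 mm behind it; x points along the fingers, z is the direction in which the jaws open and shut, and the axes are right-handed (so a half turn about x gives the same grasp; the last joint's range is limited). The gripper opens to 85 mm and grips with 20 to 120 N. Pads are 22 mm wide; open, the fingers measure 114 mm over their backs; the gripper's body (76 mm by 85 mm) begins 54 mm behind the grasp point. The pads swing forward as they close: fully open they stand 13 mm farther back than shut.
Start: joints at [1.301, 0.321, -0.07, 1.45, 0.023, 1.371, -0.057], TCP at [0.182, -0.624, 0.248] pointing down, gripper open.
Joint ranges: [-2.86, 2.86], [-0.3, 2.09], [-1.38, 1.24], [0.06, 2.45], [-1.56, 4.7], [0.09, 2.05], [-2.69, 2.69]. Speed limits (rad/s): [2.57, 2.57, 3.14, 3.14, 3.14, 3.14, 3.14].

## Interface

Orientations are given as a rotation vector (axis times angle).
In Python, from rig import r, eyes, finish_job gives the robot as it stands.
- The arm moves only by the shell command python3 -m handwheel 'ROWS' [FORCE]. ROWS is JSON, a list of rows, each an object with "translation": the shift along the tool's x, y, z in cm, a list of three; "twist": the turn, a rotation vector about the tool's x, y, z in rad, a list of three; "gripper": the opening, from -1 (shut) to 1 (fully open). A call has 1 to 12 rows; each row is the pose to reach, as a shift and turn from the pose measured when the call began, along the tool's axes at that moment; what a row does not reach only later rows make up. A row lasts 1/12 s, in which the tool goes at most 41.7 mm and 7.16 degrees, less where a joint would pass 70% of its speed; a pose out of reach is approached as far as the arm can. A call with a gripper value outside its range is refused whole. The fingers move at their own pace and stop on an object; FORCE is the grip in N (left out, the last holds). Time passes only in rows, so rows that repeat a pose let the fingers close. It gives the time, the measured TCP pose, the force and the opening at its end, in the units of the state.
- r.get_state(): the state, without advancing time (a new reading comes with each control period).
- eyes.read_camera(name): name is "scene" or "top" or "wrist"; returns a dict with "frame" (400x640x3 uint8, red, green, blue), "fx", "fy", "cx", "cy" (pixels), "position" and "orientation" of the camera in the world. Camera axes: x right, y up, looking along -z (the intrinsics and any distortion apply to the point x, -y, -z); pixel columns grow to the right and rows downward; lengths in m; the calibration is good to about 2 mm. A picture is of the moment at which its call begins. There is no depth.
- finish_job(): hands the job in, once; it reports no verdict.
The state is a dict: "clock": time; "joints": joint angles; "dq": joint speeds; "joint_torque": joint torques, N m; "ee_pos": TCP position; "tool_rot": TCP orientation; "contact_force": force on the tool from outside, world axes, zero at the start; "wrist_torque": the same for the moment, N m; "finger_gap": finger opening in m.
Only numpy, scipy, OpenCV 4.12 (cv2) and the standard library are available. Lean on these libraries where they do the work, as an engineer would, in place of code of your own. Each camera call takes 0.05 s, during which the arm holds its last target. There are 200 camera calls.

## Task

In the low rack on the workbench the empty tray was left pulled out: push it fully home first, and after that hook a fingertip behind the front lip of the tray that holds the flat patch tin and draw it out along its rails as far as it goes. Leave the tape measure's tray shut throughout; pinch and lift nothing, do not touch the tin or the tape measure, leave the other things on the bench where they are, and finish clear of everything.

Things in the scene. Friction and masses are not known exactly. Their poses are not given: they have to be found in the camera images.
- rack: fixed plywood board, 178 x 304 x 9 mm; origin at the centre of its underside, x to the back of the rack, y left. On it three grey cassettes at y = -96, 0, 96 mm (order of trays changes), 162 deep, 92 wide, open above and in front, walls up to 49 mm above the bench, each with a steel tray 156 x 84 mm, walls up to 43 mm. Front of a shut tray: x = -78 mm
- tin_tray (a joint): slide of the tray with the patch tin, in m: 0 fully home (front flush with the cassette's side walls, hard stop), grows as the tray comes out to the robot, 0.085 fully out (hard stop). Sliding it takes about 2 N (dry friction, a little more when fast); it stays where it is left. Starts at 0.
- spare_tray (a joint): slide of the empty tray, in m: 0 fully home (front flush with the cassette's side walls, hard stop), grows as the tray comes out to the robot, 0.085 fully out (hard stop). Sliding it takes about 2 N (dry friction, a little more when fast); it stays where it is left. Starts 0.025 to 0.05 out.
- measure_tray (a joint): slide of the tray with the tape measure, in m: 0 fully home (front flush with the cassette's side walls, hard stop), grows as the tray comes out to the robot, 0.085 fully out (hard stop). Sliding it takes about 2 N (dry friction, a little more when fast); it stays where it is left. Starts at 0 and stays there.
- tin_lip (a point): front lip of the tray that holds the patch tin: inner sheet of its front wall, 3 mm thick, 84 long, 34 high, moves with the tray; origin mid-thickness at the middle of its top edge, 46 mm above the bench (rolled edge 2.5 mm higher). x points to the tray's back, y to its left, z up. Behind the lip: an empty finger bay 52 mm deep (x), 80 wide, floor 14 mm above the bench; then a 2 mm divider
- tin_face (a point): outer front sheet of the patch tin's tray: 3 mm thick, 88 wide, 34 high, directly before the lip; origin at its centre, 29 mm above the bench; axes as the lip. Its outer surface is 4.5 mm before the lip's origin (card holder 1.1 mm more).
- spare_lip (a point): front lip of the empty tray: inner sheet of its front wall, 3 mm thick, 84 long, 34 high, moves with the tray; origin mid-thickness at the middle of its top edge, 46 mm above the bench (rolled edge 2.5 mm higher). x points to the tray's back, y to its left, z up. Behind the lip: an empty finger bay 52 mm deep (x), 80 wide, floor 14 mm above the bench; then a 2 mm divider
- spare_face (a point): outer front sheet of the empty tray: 3 mm thick, 88 wide, 34 high, directly before the lip; origin at its centre, 29 mm above the bench; axes as the lip. Its outer surface is 4.5 mm before the lip's origin (card holder 1.1 mm more).
- measure_lip (a point): front lip of the tape measure's tray: inner sheet of its front wall, 3 mm thick, 84 long, 34 high, moves with the tray; origin mid-thickness at the middle of its top edge, 46 mm above the bench (rolled edge 2.5 mm higher). x points to the tray's back, y to its left, z up. Behind the lip: an empty finger bay 52 mm deep (x), 80 wide, floor 14 mm above the bench; then a 2 mm divider
- patch_tin: flat tin with a green-edged lid, 77 x 52 x 21 mm, loose in its tray's back compartment (94 x 80 mm, behind the divider, whose top is 31 mm above the bench); origin at the centre of its underside, z up
- tape_measure: yellow tape measure, 82 x 65 x 36 mm, loose in its tray's back compartment (94 x 80 mm, behind the divider, whose top is 31 mm above the bench); origin at the centre of its underside, z up
- grease_tub: bystander: round white tub with a green lid, 70 mm across, 58 mm high, standing to the left of the rack; origin at the centre of its underside
- hub_front: bystander: silver wheel hub, 42 x 100 x 42 mm, lying to the right of the rack; origin at the centre of its underside
- brake_pads: bystander: small white carton, 55 x 85 x 23 mm, in front of the rack to the left; origin at the centre of its underside
There are look-alikes about, which are no part of the job. Leave any brown or orange look-alike of the patch_tin alone.

How it is judged:
By the outcome, as a careful person would: the job done as asked, in the order asked, and still so for the second after the job is handed in, with the robot touching nothing.
It also fails if it takes over 43 s, if anything falls off the work surface, if the arm or the gripper's body presses on something with over 40 N, if the wrist force passes 120 N, or if a joint passes its speed limit or range.

## Working session

There is one attempt and no reset: what is moved stays moved. The work goes in short steps, Python scripts to look and compute and a shell command to move; the robot and the scene stay as the last step left them, time stands still between calls to the robot, and variables do not carry over. Pictures are saved under pics/ and viewed, about 8 in all and at most 12, crops included, and the job is handed in when it is done.

```bash
ls; mkdir -p pics; cat > h.py <<'E'
import numpy as np, cv2, pickle
from scipy.spatial.transform import Rotation as R
from rig import r, eyes, finish_job
def snap(n,tag):
    d=eyes.read_camera(n); cv2.imwrite(f'pics/{tag}.png',d['frame'][:,:,::-1]); pickle.dump(d,open(f'pics/{tag}.pkl','wb')); return d
def rot(o):
    o=np.array(o,float)
    return o if o.shape==(3,3) else (R.from_rotvec(o) if o.size==3 else R.from_quat(o)).as_matrix()
def ray(d,u,v):
    k=np.array([(u-d['cx'])/d['fx'],-(v-d['cy'])/d['fy'],-1]); return np.array(d['position']),rot(d['orientation'])@k
def onz(d,u,v,z):
    p,k=ray(d,u,v); return p+k*(z-p[2])/k[2]
def proj(d,P):
    q=(np.array(P)-d['position'])@rot(d['orientation']); return d['cx']+d['fx']*q[...,0]/-q[...,2], d['cy']-d['fy']*q[...,1]/-q[...,2]
def tri(*rs):
    A=0;b=0
    for p,k in rs:
        k=k/np.linalg.norm(k);M=np.eye(3)-np.outer(k,k);A=A+M;b=b+M@p
    return np.linalg.solve(A,b)
E
python3 - <<'E'
from h import *
print({k:(v if not hasattr(v,'shape') else np.round(v,3)) for k,v in r.get_state().items()})
for n in('scene','top','wrist'):
    d=snap(n,n+'0'); print(n,{k:v for k,v in d.items() if k!='frame'})
a=[cv2.imread(f'pics/{n}0.png') for n in('scene','top')]
E
```

```text
pics
{'clock': 0.0, 'joints': array([ 1.301,  0.322, -0.07 ,  1.452,  0.023,  1.371, -0.057]), 'dq': array([-0.   ,  0.   ,  0.001,  0.   ,  0.   , -0.   ,  0.   ]), 'joint_torque': array([-0.0000e+00, -4.9358e+01, -3.8300e-01, -3.1433e+01,  1.3000e-02,
        1.2000e-02,  0.0000e+00]), 'ee_pos': array([ 0.182, -0.624,  0.247]), 'tool_rot': array([ 0.999,  1.332, -0.997]), 'contact_force': array([ 0.26 , -0.164, -0.433]), 'wrist_torque': array([-0.057,  0.025,  0.074]), 'finger_gap': 0.08526175237427734}
scene {'fx': 434.147262663209, 'fy': 434.147262663209, 'cx': 317.7867713944925, 'cy': 199.66116953479695, 'position': array([0.17218542, 0.72098882, 0.76764521]), 'orientation': array([ 0.31119939, -1.19823559, -2.39700897])}
top {'fx': 481.21901462562255, 'fy': 481.21901462562255, 'cx': 328.95191268767, 'cy': 204.27993777168263, 'position': array([ 0.51460717, -0.09193896,  1.35765404]), 'orientation': array([ 0.07966388, -0.07909156, -1.58345568])}
wrist {'fx': 334.5103660125535, 'fy': 334.5103660125535, 'cx': 322.7374827160709, 'cy': 204.6746449965144, 'position': array([ 0.25257674, -0.60377066,  0.3737048 ]), 'orientation': array([-0.24820016,  0.18928581, -1.27795477])}
```

View pics/top0.png

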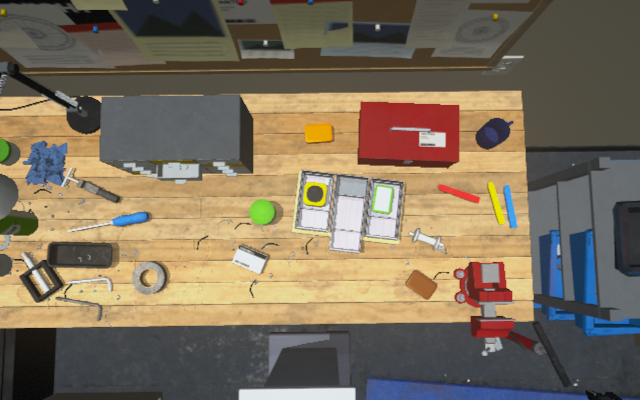

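View pics/scene0.png

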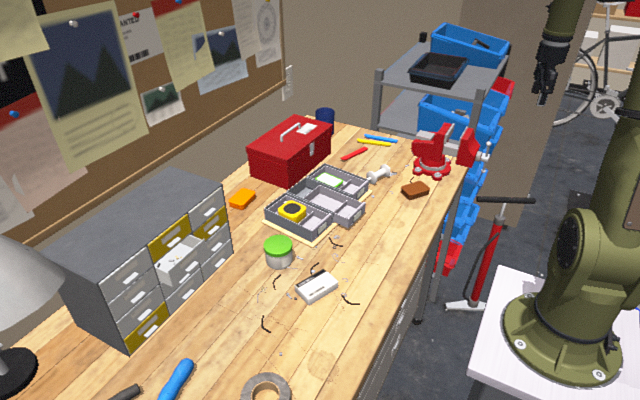

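Top view: measure tray on the left (315,195), the empty tray in the middle pulled out (348,240), and the green-edged tin on the right (383,199). The tin's look-alikes are the orange box (318,133) and the brown box (421,284). I choose the tin at (383,199) and will check it in a close crop.

```bash
python3 - <<'E'
import cv2,numpy as np
a=cv2.imread('pics/top0.png')[160:260,285:415]; b=cv2.imread('pics/scene0.png')[155:245,255:385]
a=cv2.resize(a,None,fx=6,fy=6,interpolation=cv2.INTER_CUBIC)
cv2.imwrite('pics/c1.png',a)
cv2.imwrite('pics/c2.png',cv2.resize(b,None,fx=6,fy=6,interpolation=cv2.INTER_CUBIC))
E
```

```text
(no output)
```

View pics/c1.png

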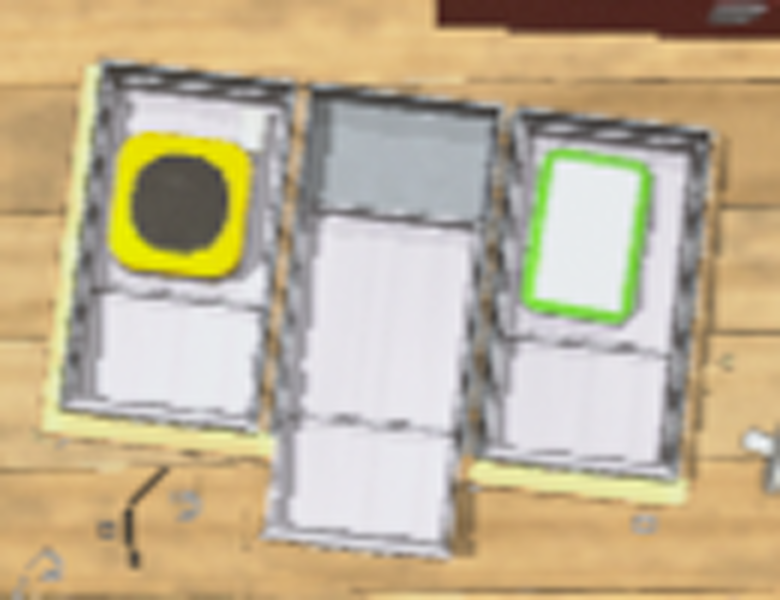

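View pics/c2.png

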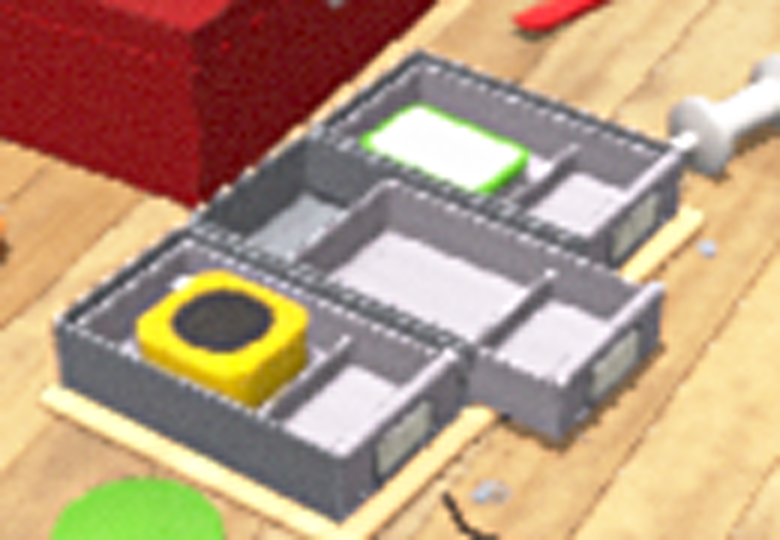

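The crops confirm the tin: white with a green edge, in the right tray. The middle tray is empty and out, and the yellow tape measure is in the left tray. Next I triangulate.

```bash
cat > m.py <<'E'
from h import *
t=pickle.load(open('pics/top0.pkl','rb'));s=pickle.load(open('pics/scene0.pkl','rb'))
T=lambda u,v:(285+(u-2.5)/6,160+(v-2.5)/6); S=lambda u,v:(255+(u-2.5)/6,155+(v-2.5)/6)
pts={'spL':((268,537),(562,383)),'spR':((450,553),(660,288)),'tinR':((680,475),(683,148)),'tinL':((484,462),(600,243)),
'meL':((62,408),(345,460)),'backR':((712,132),(420,55)),'backL':((102,65),(58,320)),'boardFR':((686,500),(703,213))}
P={}
for k,(a,b) in pts.items():
    P[k]=p=tri(ray(t,*T(*a)),ray(s,*S(*b))); print(k,p.round(4),'err',np.subtract(proj(t,p),T(*a)).round(1),np.subtract(proj(s,p),S(*b)).round(1), 'z.047:',onz(t,*T(*a),.047)[:2].round(4),onz(s,*S(*b),.047)[:2].round(4))
# pose fit in plane from both views: rack-frame cassette top corners (z=.049), spare lip unknown slide
from scipy.optimize import least_squares
loc={'backR':(.081,-.142,.049),'backL':(.081,.142,.049),'tinR':(-.079,-.140,.048),'tinL':(-.079,-.054,.048),'meL':(-.079,.140,.048),'spL':(-.078,.044,.047),'spR':(-.078,-.044,.047),'boardFR':(-.089,-.152,.009)}
def f(q):
    x,y,th,sl=q;o=[]
    for k,l in loc.items():
        lx=l[0]-(sl if k[:2]=='sp' else 0);c,s_=np.cos(th),np.sin(th)
        w=[x+c*lx-s_*l[1],y+s_*lx+c*l[1],l[2]]
        o+=[*np.subtract(proj(t,w),T(*pts[k][0])),*np.subtract(proj(s,w),S(*pts[k][1]))]
    return np.array(o)
q=least_squares(f,[.51,-.15,-.1,.04],loss='soft_l1').x
print('rack x y yaw slide',q.round(4));print(f(q).reshape(-1,4).round(1))
E
python3 m.py
python3 - <<'E'
from h import *
print(rot(r.get_state()['tool_rot']).round(3))
E
```

```text
spL [ 0.5263 -0.091   0.0452] err [-0.2 -0.4] [0.5 0. ] z.047: [ 0.5251 -0.0915] [ 0.5266 -0.0885]
spR [ 0.517  -0.1736  0.0456] err [-0.  -0.1] [0.1 0. ] z.047: [ 0.5168 -0.1736] [ 0.5166 -0.1717]
tinR [ 0.5507 -0.2779  0.0499] err [-0.1 -0.1] [0.1 0. ] z.047: [ 0.5505 -0.2785] [ 0.5526 -0.2818]
tinL [ 0.5566 -0.1903  0.0467] err [0.2 0.4] [-0.4 -0. ] z.047: [ 0.5576 -0.1898] [ 0.5554 -0.1904]
meL [0.5848 0.0012 0.0472] err [-0. -0.] [0. 0.] z.047: [0.5848 0.0012] [0.585 0.001]
backR [ 0.7073 -0.2977  0.0462] err [-0. -0.] [0. 0.] z.047: [ 0.7071 -0.2976] [ 0.7068 -0.2964]
backL [ 0.7423 -0.0181  0.0504] err [-0.1 -0.2] [0.3 0. ] z.047: [ 0.7422 -0.0183] [ 0.7457 -0.0213]
boardFR [ 0.5404 -0.2861  0.0091] err [-0.1 -0.2] [0.2 0. ] z.047: [ 0.5392 -0.2809] [ 0.5224 -0.2355]
rack x y yaw slide [ 0.6451 -0.1472 -0.1235  0.0466]
[[ 0.3 -0.4 -0.1 -0.9]
 [-0.8 -0.4 -0.3  0.7]
 [-0.7  0.4  0.3  0.9]
 [ 0.5 -0.9 -1.4 -0.9]
 [-0.1  0.3  0.3 -0.1]
 [-1.2 -0.6 -0.1  0. ]
 [ 0.7  0.3  0.8 -0.7]
 [ 0.3  0.7  1.   0.1]]
[[-0.     0.96   0.28 ]
 [ 0.001  0.28  -0.96 ]
 [-1.    -0.    -0.001]]
```

```bash
python3 -m handwheel '[{"translation":[-3,0,0],"twist":[0,0,0],"gripper":-1},{"translation":[-6,0,0],"twist":[0,0,0],"gripper":-1},{"translation":[-9,0,0],"twist":[0,0,0],"gripper":-1},{"translation":[-12,0,0],"twist":[0,0,0],"gripper":-1},{"translation":[-12,2,-2],"twist":[0,0,0],"gripper":-1},{"translation":[-12,5,-5],"twist":[0.05,0,0],"gripper":-1},{"translation":[-12,7.5,-7.5],"twist":[0.1,0,0],"gripper":-1},{"translation":[-12,10,-10],"twist":[0.15,0,0],"gripper":-1},{"translation":[-12,12.5,-12.5],"twist":[0.2,0,0],"gripper":-1},{"translation":[-12,15,-15],"twist":[0.25,0,0],"gripper":-1},{"translation":[-12,17.5,-17],"twist":[0.3,0,0],"gripper":-1},{"translation":[-12,18,-18],"twist":[0.3,0,0],"gripper":-1}]' 20
cat > go.py <<'E'
import sys
from h import *
# target in rack frame (x,y,z TCP) -> tool-axes shift, cm and yaw twist
X,Y,TH=[.6451,-.1472,-.1235]
st=r.get_state();M=rot(st['tool_rot']);p=np.array(st['ee_pos'])
c,s=np.cos(TH),np.sin(TH);Rk=np.array([[c,-s,0],[s,c,0],[0,0,1]])
print('rack-frame tcp',((p-[X,Y,0])@Rk).round(4),'force rack',(np.array(st['contact_force'])@Rk).round(1),'gap',round(st['finger_gap'],4),'t',st['clock'])
if len(sys.argv)>3:
    tgt=Rk@np.array([float(a) for a in sys.argv[1:4]])+[X,Y,0]
    G=np.column_stack([[0,0,-1],Rk[:,0],-Rk[:,1]])
    print('shift cm',(M.T@(tgt-p)*100).round(2),'twist',R.from_matrix(M.T@G).as_rotvec().round(3))
E
python3 go.py -.175 0 .30
```

```text
clock: 1.15
ee_pos: [0.3085, -0.3957, 0.3679]
tool_rot: [1.219, 1.205, -1.214]
contact_force: [-0.4, 0.8, -0.1]
finger_gap: 0.0002
rack-frame tcp [-0.3034 -0.2881  0.3679] force rack [-0.4  0.7 -0.1] gap 0.0002 t 1.15
shift cm [  6.88  16.02 -27.15] twist [ 0.114 -0.003 -0.001]
```

```bash
python3 -m handwheel '[{"translation":[0,1.5,-2.5],"twist":[0.01,0,0],"gripper":-1},{"translation":[0,3,-5],"twist":[0.02,0,0],"gripper":-1},{"translation":[0,4.5,-7.5],"twist":[0.03,0,0],"gripper":-1},{"translation":[0,6,-10],"twist":[0.05,0,0],"gripper":-1},{"translation":[0.5,7.5,-12.5],"twist":[0.06,0,0],"gripper":-1},{"translation":[1,9,-15],"twist":[0.07,0,0],"gripper":-1},{"translation":[2,10.5,-17.5],"twist":[0.08,0,0],"gripper":-1},{"translation":[3,12,-20],"twist":[0.09,0,0],"gripper":-1},{"translation":[4,13.5,-22.5],"twist":[0.1,0,0],"gripper":-1},{"translation":[5,15,-25],"twist":[0.11,0,0],"gripper":-1},{"translation":[6,16,-27.1],"twist":[0.114,0,0],"gripper":-1},{"translation":[6.9,16,-27.1],"twist":[0.114,0,0],"gripper":-1}]'
python3 go.py -.18 0 .10
```

```text
clock: 2.15
ee_pos: [0.473, -0.1207, 0.2993]
tool_rot: [1.299, 1.154, -1.29]
contact_force: [0.4, 0.5, -0.2]
finger_gap: 0.0003
rack-frame tcp [-0.174   0.0051  0.2993] force rack [ 0.3  0.6 -0.2] gap 0.0003 t 2.15
shift cm [19.93 -0.63  0.6 ] twist [ 0.008 -0.005 -0.002]
```

```bash
python3 -m handwheel '[{"translation":[3,-0.2,0.2],"twist":[0,0,0],"gripper":-1},{"translation":[6,-0.4,0.4],"twist":[0,0,0],"gripper":-1},{"translation":[9,-0.6,0.6],"twist":[0,0,0],"gripper":-1},{"translation":[12,-0.6,0.6],"twist":[0,0,0],"gripper":-1},{"translation":[15,-0.6,0.6],"twist":[0,0,0],"gripper":-1},{"translation":[18,-0.6,0.6],"twist":[0,0,0],"gripper":-1},{"translation":[19.9,-0.6,0.6],"twist":[0,0,0],"gripper":-1},{"translation":[19.9,-0.6,0.6],"twist":[0,0,0],"gripper":-1}]'
python3 go.py -.18 0 .035
python3 - <<'E'
from h import *
s=snap('scene','scene1');w=snap('wrist','wrist1')
p=np.array(r.get_state()['ee_pos']);u,v=proj(s,p-[0,0,.017]);print('tip px',u,v,'tcp',proj(s,p))
a,b=int(u),int(v)
cv2.imwrite('pics/c3.png',np.hstack([cv2.resize(s['frame'][b-60:b+40,a-50:a+50,::-1],(400,400),interpolation=2),cv2.resize(w['frame'][:,120:520,::-1],(400,400))]))
E
```

```text
clock: 2.82
ee_pos: [0.463, -0.1251, 0.0959]
tool_rot: [1.297, 1.162, -1.296]
contact_force: [-0.8, -0.3, 0.1]
finger_gap: 0.0002
rack-frame tcp [-0.1835 -0.0005  0.0959] force rack [-0.7 -0.4  0.1] gap 0.0002 t 2.8167
shift cm [ 6.09  0.39 -0.  ] twist [ 0.007 -0.007  0.007]
tip px 376.15314235247706 206.54955729038124 tcp (np.float64(376.6610357732699), np.float64(201.2772146602158))
```

View pics/c3.png

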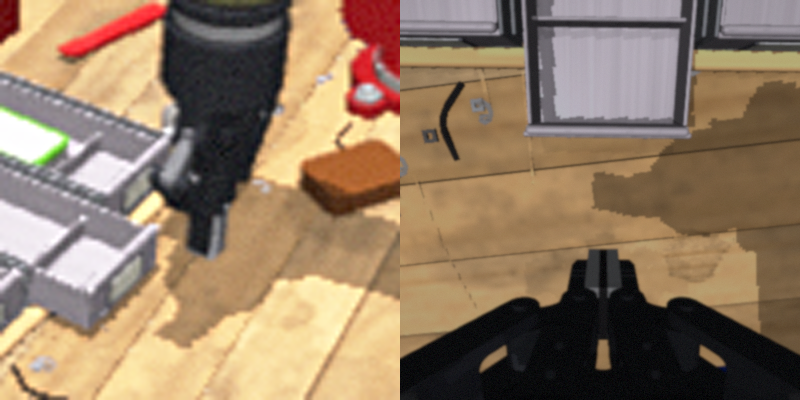

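The tip is shut and aligned with the empty tray, clear in front of its face (wrist crop: finger (603,255), lip (608,135)). I go down and push.

```bash
python3 -m handwheel '[{"translation":[2,0,0],"twist":[0.007,-0.007,0.007],"gripper":-1},{"translation":[4,0.4,0],"twist":[0.007,-0.007,0.007],"gripper":-1},{"translation":[5.7,0.4,0],"twist":[0.007,-0.007,0.007],"gripper":-1},{"translation":[5.7,0.4,0],"twist":[0.007,-0.007,0.007],"gripper":-1},{"translation":[5.7,1.9,0],"twist":[0.007,-0.007,0.007],"gripper":-1},{"translation":[5.7,3.4,0],"twist":[0.007,-0.007,0.007],"gripper":-1},{"translation":[5.7,4.4,0],"twist":[0.007,-0.007,0.007],"gripper":-1},{"translation":[5.7,5.1,0],"twist":[0.007,-0.007,0.007],"gripper":-1},{"translation":[5.7,5.8,0],"twist":[0.007,-0.007,0.007],"gripper":-1},{"translation":[5.7,6.5,0],"twist":[0.007,-0.007,0.007],"gripper":-1},{"translation":[5.7,7.2,0],"twist":[0.007,-0.007,0.007],"gripper":-1},{"translation":[5.7,7.2,0],"twist":[0.007,-0.007,0.007],"gripper":-1}]'
python3 go.py -.09 0 .039
```

```text
clock: 3.92
ee_pos: [0.5396, -0.1337, 0.0435]
tool_rot: [1.303, 1.14, -1.293]
contact_force: [0.1, 0.5, -0.4]
finger_gap: -0.0003
rack-frame tcp [-0.1063  0.0004  0.0435] force rack [ 0.   0.5 -0.4] gap -0.0003 t 3.9167
shift cm [0.47 1.63 0.04] twist [ 0.     0.001 -0.01 ]
```

```bash
python3 -m handwheel '[{"translation":[0.2,0.4,0],"twist":[0,0,0],"gripper":-1},{"translation":[0.4,0.8,0],"twist":[0,0,0],"gripper":-1},{"translation":[0.4,1.1,0],"twist":[0,0,0],"gripper":-1},{"translation":[0.4,1.3,0],"twist":[0,0,0],"gripper":-1},{"translation":[0.4,1.4,0],"twist":[0,0,0],"gripper":-1}]'
python3 go.py -.08 0 .039
python3 - <<'E'
from h import *
w=snap('wrist','wrist2');cv2.imwrite('pics/c4.png',w['frame'][:,:,::-1])
E
```

```text
clock: 4.33
ee_pos: [0.5533, -0.1354, 0.0391]
tool_rot: [1.302, 1.141, -1.293]
contact_force: [-2.1, 0.3, -1.4]
finger_gap: -0.0002
rack-frame tcp [-0.0926  0.0004  0.0391] force rack [-2.1  0.  -1.4] gap -0.0002 t 4.3333
shift cm [0.02 1.26 0.04] twist [ 0.     0.001 -0.009]
```

View pics/c4.png

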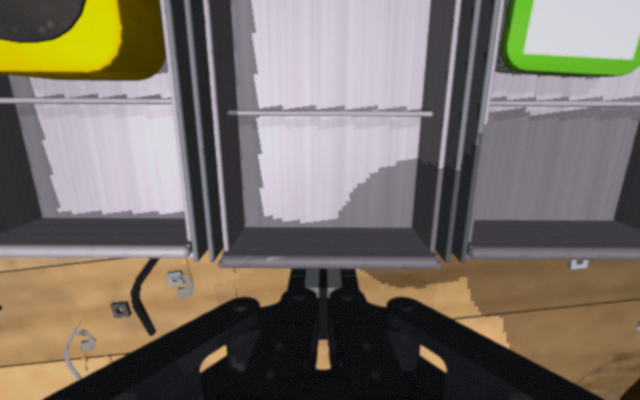

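The empty tray is nearly home: its lip is at row 262 and its neighbours at about 252. I keep pushing until the force shows the stop.

```bash
python3 -m handwheel '[{"translation":[0,0.2,0],"twist":[0,0,0],"gripper":-1},{"translation":[0,0.4,0],"twist":[0,0,0],"gripper":-1},{"translation":[0,0.6,0],"twist":[0,0,0],"gripper":-1},{"translation":[0,0.6,0],"twist":[0,0,0],"gripper":-1}]'
python3 go.py -.08 0 .039
```

```text
clock: 4.72
ee_pos: [0.5575, -0.1359, 0.039]
tool_rot: [1.3, 1.145, -1.297]
contact_force: [-7.3, 0.5, 5.0]
finger_gap: 0.0002
rack-frame tcp [-0.0883  0.0004  0.039 ] force rack [-7.3 -0.5  5. ] gap 0.0002 t 4.7167
shift cm [0.01 0.83 0.04] twist [ 0.     0.001 -0.004]
```

```bash
python3 -m handwheel '[{"translation":[0,0.3,0],"twist":[0,0,0],"gripper":-1},{"translation":[0,0.5,0],"twist":[0,0,0],"gripper":-1},{"translation":[0,0.6,0],"twist":[0,0,0],"gripper":-1},{"translation":[0,0.6,0],"twist":[0,0,0],"gripper":-1}]'
python3 go.py -.08 0 .039
```

```text
clock: 5.05
ee_pos: [0.5576, -0.136, 0.0385]
tool_rot: [1.294, 1.154, -1.308]
contact_force: [-17.9, 3.8, 14.1]
finger_gap: 0.0003
rack-frame tcp [-0.0882  0.0003  0.0385] force rack [-18.2   1.5  14.1] gap 0.0003 t 5.05
shift cm [-0.06  0.82  0.03] twist [-0.     0.002  0.01 ]
```

```bash
python3 -m handwheel '[{"translation":[0,-1.5,0],"twist":[0,0,0.01],"gripper":-1},{"translation":[0,-3,0],"twist":[0,0,0.01],"gripper":-1},{"translation":[-3,-3,0],"twist":[0,0,0.01],"gripper":-1},{"translation":[-6,-3,0],"twist":[0,0,0.01],"gripper":-1},{"translation":[-9,-3,0],"twist":[0,0,0.01],"gripper":-1},{"translation":[-9,-3,2.5],"twist":[0,0,0.01],"gripper":-1},{"translation":[-9,-3,5],"twist":[0,0,0.01],"gripper":-1},{"translation":[-9,-3,7.5],"twist":[0,0,0.01],"gripper":-1},{"translation":[-9,-2,9.6],"twist":[0,0,0.01],"gripper":-1},{"translation":[-9,0,9.6],"twist":[0,0,0.01],"gripper":-1},{"translation":[-9,0,9.6],"twist":[0,0,0.01],"gripper":-1}]'
python3 go.py -.048 -.096 .06
python3 - <<'E'
from h import *
w=snap('wrist','wrist3');t=snap('top','top3')
cv2.imwrite('pics/c5.png',np.hstack([w['frame'][:,120:520,::-1],cv2.resize(t['frame'][160:260,285:385,::-1],(400,400),interpolation=2)]))
c,s=np.cos(-.1235),np.sin(-.1235)
for y in(.096,0,-.096): 
  x=-.0735;P=np.array([.6451+c*x-s*y,-.1472+s*x+c*y,.0485]);print(y,np.round(proj(w,P),1))
E
```

```text
clock: 5.97
ee_pos: [0.55, -0.2336, 0.1294]
tool_rot: [1.302, 1.141, -1.299]
contact_force: [-0.0, 0.5, 0.3]
finger_gap: 0.0002
rack-frame tcp [-0.0838 -0.0974  0.1294] force rack [-0.1  0.5  0.3] gap 0.0002 t 5.9667
shift cm [ 6.96  3.54 -0.17] twist [-0.003  0.002 -0.006]
0.096 [ 23.7 208.4]
0 [171.8 207.8]
-0.096 [319.9 207.2]
```

View pics/c5.png

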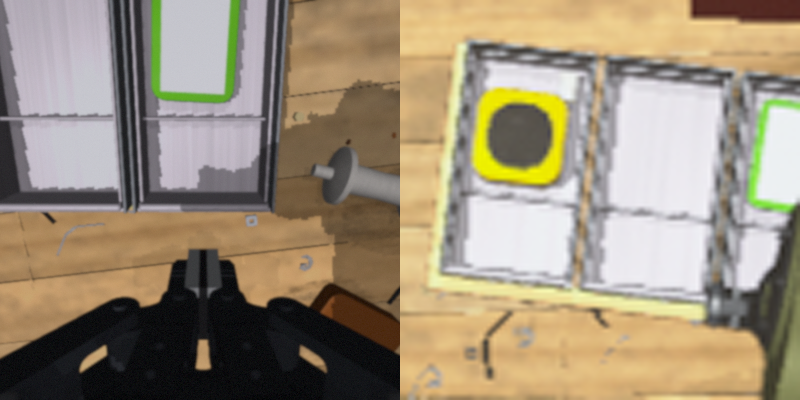

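The empty tray is flush with its neighbours. The lip is at wrist rows 207–209, as predicted, and the bay in front of the tin is clear. I go over the bay and down, then check.

```bash
python3 -m handwheel '[{"translation":[0,1.5,-0.1],"twist":[0,0,0],"gripper":-1},{"translation":[0,3,-0.1],"twist":[0,0,0],"gripper":-1},{"translation":[0,3.4,-0.1],"twist":[0,0,0],"gripper":-1},{"translation":[1,3.4,-0.1],"twist":[0,0,0],"gripper":-1},{"translation":[2.5,3.4,-0.1],"twist":[0,0,0],"gripper":-1},{"translation":[4,3.4,-0.1],"twist":[0,0,0],"gripper":-1},{"translation":[5.5,3.4,-0.1],"twist":[0,0,0],"gripper":-1},{"translation":[6.5,3.4,-0.1],"twist":[0,0,0],"gripper":-1},{"translation":[7.5,3.4,-0.1],"twist":[0,0,0],"gripper":-1},{"translation":[8.2,3.4,-0.1],"twist":[0,0,0],"gripper":-1},{"translation":[8.5,3.4,-0.1],"twist":[0,0,0],"gripper":-1},{"translation":[8.5,3.4,-0.1],"twist":[0,0,0],"gripper":-1}]'
python3 go.py -.052 -.096 .042
python3 - <<'E'
from h import *
w=snap('wrist','wrist4')
E
```

```text
clock: 7.07
ee_pos: [0.5814, -0.2339, 0.0433]
tool_rot: [1.299, 1.147, -1.299]
contact_force: [0.4, -0.7, 0.3]
finger_gap: 0.0002
rack-frame tcp [-0.0525 -0.0939  0.0433] force rack [ 0.4 -0.6  0.3] gap 0.0002 t 7.0667
shift cm [0.13 0.05 0.21] twist [ 0.001  0.001 -0.001]
```

View pics/wrist4.png

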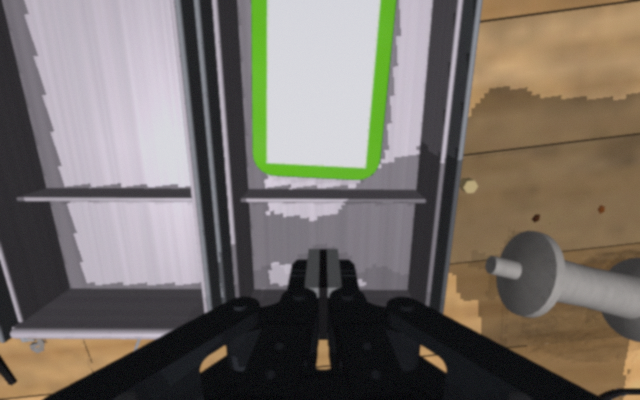

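The fingertip is in the empty bay at (322,275), between lip and divider, with no contact force. I draw the tray out.

```bash
python3 -m handwheel '[{"translation":[0.1,-0.5,0.1],"twist":[0,0,0],"gripper":-1},{"translation":[0.1,-1,0.1],"twist":[0,0,0],"gripper":-1},{"translation":[0.1,-1.5,0.1],"twist":[0,0,0],"gripper":-1},{"translation":[0.1,-2.1,0.1],"twist":[0,0,0],"gripper":-1},{"translation":[0.1,-2.7,0.1],"twist":[0,0,0],"gripper":-1},{"translation":[0.1,-3.3,0.1],"twist":[0,0,0],"gripper":-1},{"translation":[0.1,-3.9,0.1],"twist":[0,0,0],"gripper":-1},{"translation":[0.1,-4.5,0.1],"twist":[0,0,0],"gripper":-1},{"translation":[0.1,-5.1,0.1],"twist":[0,0,0],"gripper":-1},{"translation":[0.1,-5.7,0.1],"twist":[0,0,0],"gripper":-1},{"translation":[0.1,-6.2,0.1],"twist":[0,0,0],"gripper":-1},{"translation":[0.1,-6.5,0.1],"twist":[0,0,0],"gripper":-1}]'
python3 go.py -.142 -.096 .042
```

```text
clock: 8.12
ee_pos: [0.5163, -0.227, 0.0428]
tool_rot: [1.299, 1.147, -1.299]
contact_force: [2.1, 0.1, 1.6]
finger_gap: -0.0001
rack-frame tcp [-0.118  -0.0951  0.0428] force rack [2.1 0.4 1.6] gap -0.0001 t 8.1167
shift cm [ 0.08 -2.4   0.09] twist [ 0.001  0.001 -0.001]
```

```bash
python3 -m handwheel '[{"translation":[0,-0.5,0],"twist":[0,0,0],"gripper":-1},{"translation":[0,-1,0],"twist":[0,0,0],"gripper":-1},{"translation":[0,-1.5,0],"twist":[0,0,0],"gripper":-1},{"translation":[0,-1.9,0],"twist":[0,0,0],"gripper":-1},{"translation":[0,-2.3,0],"twist":[0,0,0],"gripper":-1},{"translation":[0,-2.6,0],"twist":[0,0,0],"gripper":-1},{"translation":[0,-2.9,0],"twist":[0,0,0],"gripper":-1},{"translation":[0,-3.1,0],"twist":[0,0,0],"gripper":-1},{"translation":[0,-3.1,0],"twist":[0,0,0],"gripper":-1}]'
python3 go.py -.150 -.096 .042
```

```text
clock: 8.87
ee_pos: [0.4886, -0.2235, 0.043]
tool_rot: [1.301, 1.141, -1.293]
contact_force: [10.9, -0.8, -7.9]
finger_gap: 0.0001
rack-frame tcp [-0.1459 -0.095   0.043 ] force rack [11.   0.6 -7.9] gap 0.0001 t 8.8667
shift cm [ 0.1  -0.41  0.1 ] twist [ 0.001  0.002 -0.009]
```

```bash
python3 -m handwheel '[{"translation":[0,-0.3,0],"twist":[0,0,0],"gripper":-1},{"translation":[0,-0.5,0],"twist":[0,0,0],"gripper":-1},{"translation":[0,-0.6,0],"twist":[0,0,0],"gripper":-1}]'
python3 go.py -.128 -.096 .13
```

```text
clock: 9.12
ee_pos: [0.4884, -0.2235, 0.0438]
tool_rot: [1.306, 1.13, -1.283]
contact_force: [19.1, -2.6, -12.8]
finger_gap: -0.0002
rack-frame tcp [-0.1461 -0.095   0.0438] force rack [ 19.3  -0.2 -12.8] gap -0.0002 t 9.1167
shift cm [-8.58  2.    0.12] twist [ 0.002  0.002 -0.023]
```

The hard stop is reached: 19 N with no movement, 85 mm of travel. I back off the lip inside the bay, then lift out and clear.

```bash
python3 -m handwheel '[{"translation":[0,0.6,0],"twist":[0,0,-0.02],"gripper":-1},{"translation":[0,1.3,0],"twist":[0,0,-0.02],"gripper":-1},{"translation":[0,1.4,0],"twist":[0,0,-0.02],"gripper":-1},{"translation":[-1,1.4,0],"twist":[0,0,-0.02],"gripper":-1},{"translation":[-3,1.4,0],"twist":[0,0,-0.02],"gripper":-1},{"translation":[-6,1.4,0],"twist":[0,0,-0.02],"gripper":-1},{"translation":[-9,1.4,0],"twist":[0,0,-0.02],"gripper":-1},{"translation":[-12,1.4,0],"twist":[0,0,-0.02],"gripper":-1},{"translation":[-15,1.4,0],"twist":[0,0,-0.02],"gripper":-1},{"translation":[-18,1.4,0],"twist":[0,0,-0.02],"gripper":-1},{"translation":[-21,1.4,0],"twist":[0,0,-0.02],"gripper":-1},{"translation":[-21,1.4,0],"twist":[0,0,-0.02],"gripper":-1}]'
python3 go.py
python3 - <<'E'
from h import *
w=snap('wrist','wrist5');s=snap('scene','scene5')
cv2.imwrite('pics/c6.png',np.hstack([w['frame'][:,120:520,::-1],cv2.resize(s['frame'][150:250,265:365,::-1],(400,400),interpolation=2)]))
t=snap('top','top5');a=cv2.imread('pics/scene0.png').astype(int);c,s_=np.cos(-.1235),np.sin(-.1235)
for n,x,y in(('tin',-.1585,-.096),('spare',-.0735,0),('meas',-.0735,.096)):
  P=np.array([.6451+c*x-s_*y,-.1472+s_*x+c*y,.0485]);print(n,np.round(proj(w,P),1),np.round((np.array(proj(s,P))-[265,150])*4+[400,0]))
E
```

```text
clock: 10.12
ee_pos: [0.4994, -0.2249, 0.261]
tool_rot: [1.298, 1.136, -1.294]
contact_force: [0.9, 0.3, 1.0]
finger_gap: -0.0001
rack-frame tcp [-0.135  -0.0951  0.261 ] force rack [0.8 0.4 1. ] gap -0.0001 t 10.1167
tin [322.2 202.9] [882. 186.]
spare [224.5 119.8] [704. 211.]
meas [126.5 119.7] [623. 285.]
```

View pics/c6.png

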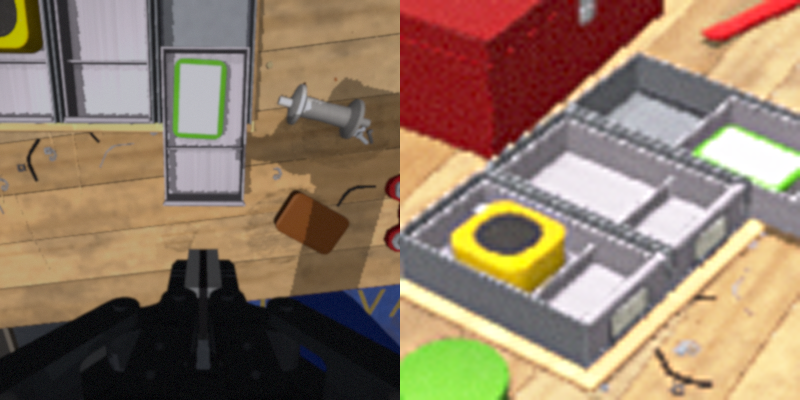

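The tin tray's lip is at wrist (322,203), exactly where 85 mm out predicts. The empty and measure trays are both flush at row 120, and the bystanders are in place. The tool is clear at z = 0.26, so I hand in.

```bash
python3 -c "
from h import *
print(np.abs(r.get_state()['dq']).max()); print(finish_job())"
```

```text
0.02559340431193325
the job is handed in; nothing more can be done
None
```

The empty tray is pushed home, the patch tin's tray is drawn fully out, and the job was handed in at about 10 s of the 43 s allowed.

- **Empty tray (middle):** I pushed it in first with the shut fingertips until it hit its stop. At 18 N it no longer moved, and the pictures show it flush with the tape measure's tray.
- **Tin tray (right):** I hooked the fingertips behind its lip and drew it out to its stop. At 19 N it no longer moved, and the lip appears in the last wrist picture where 85 mm of travel should put it.
- **At the end:** The tape measure's tray was still shut, and the hub and the brown look-alike were where they started. The tool hung free about 0.26 m up with contact force near zero.

No check failed. Pushing against each stop also gave 13–14 N of vertical force, which disappeared when I backed off. I did not compare the grease tub and the carton before and after; the arm did not go near them.

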